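# Load the dish shaker and start its timer

## Task

Load the shaker: first push the carrier plate on its deck flush into the corner of the two stop rails, then layer every culture dish on the table into one upright stack centred on the carrier's dark disc, wide dishes below, narrow ones above, and finish the stack with the steel hold-down weight, centred on top. Last of all turn the timer knob clockwise until it clicks over into its on position; when you finish, the carrier must still be flush against both rails. Leave the tally counter and the marker where they are.

Things in the scene. Friction and masses are not known exactly. Their poses are not given: they have to be found in the camera images.
- shaker: Grey shaker housing, fixed, 220 x 220 mm, flat dark deck on top 80 mm above the table. Origin: centre of its underside; z up, +x its far side, +y its left side seen from the robot. Two steel stop rails 10 mm wide and high stand on the deck along the far and left sides, inner faces at x = +90 and y = +90 mm; the other two sides are open.
- home (a point): Point on the deck (80 mm above the table) where the carrier's origin lies when the carrier is flush against both stop rails; axes as the shaker's: +x straight into the far rail, +y straight into the left rail.
- carrier: Loose square aluminium carrier plate 150 x 150 x 14 mm, 0.4 to 0.65 kg, lying on the deck, 20 to 40 mm short of each rail and a little skewed. Origin: centre of its underside; z up, x and y square to its edges (as the shaker's when flush). A dark flush rubber disc 72 mm across marks the centre of its top. It slides with 3 to 7 N.
- wide0: One of up to three wide culture dishes (closed, rigid, cream agar under a white lid rim; may be absent = None): a flat disc 66 mm in diameter, 20 mm high, 50 g, straight sides. Origin: centre of its underside; z up through the lid. Starts flat on the table.
- wide1: One of up to three wide culture dishes (closed, rigid, cream agar under a white lid rim; may be absent = None): a flat disc 66 mm in diameter, 20 mm high, 50 g, straight sides. Origin: centre of its underside; z up through the lid. Starts flat on the table.
- wide2: One of up to three wide culture dishes (closed, rigid, cream agar under a white lid rim; may be absent = None): a flat disc 66 mm in diameter, 20 mm high, 50 g, straight sides. Origin: centre of its underside; z up through the lid. Starts flat on the table.
- narrow0: One of up to three narrow culture dishes (closed, rigid, cream agar under a white lid rim; may be absent = None): a flat disc 52 mm in diameter, 20 mm high, 50 g, straight sides. Origin: centre of its underside; z up through the lid. Starts flat on the table.
- narrow1: One of up to three narrow culture dishes (closed, rigid, cream agar under a white lid rim; may be absent = None): a flat disc 52 mm in diameter, 20 mm high, 50 g, straight sides. Origin: centre of its underside; z up through the lid. Starts flat on the table.
- narrow2: One of up to three narrow culture dishes (closed, rigid, cream agar under a white lid rim; may be absent = None): a flat disc 52 mm in diameter, 20 mm high, 50 g, straight sides. Origin: centre of its underside; z up through the lid. Starts flat on the table.
- weight: Steel hold-down weight: disc 64 mm in diameter and 12 mm thick with a black upright round grip 26 mm in diameter and 28 mm tall on its middle (40 mm tall overall), 0.18 to 0.33 kg. Origin: centre of its underside; z up. Starts upright on the table.
- timer: Grey timer box, fixed, 110 x 110 x 55 mm, with one black bar knob in the middle of its top. Origin: centre of its underside, z up.
- knob_grip (a point): On the knob's upright axis at mid height of the knob's bar, 79 mm above the table. The bar is 56 mm long, 16 mm wide and 28 mm tall (from 65 to 93 mm above the table), on a round skirt 60 mm across. x of this frame runs along the bar and turns with it.
- knob (a joint): Knob angle in rad: 0 off, grows clockwise seen from above, stops at 1.2 (on). A spring detent (peak about 0.13 N m) pushes it back towards 0 below 0.6 and snaps it on to 1.2 beyond 0.6; it stays at either end.
- counter: Bystander: white tally counter 45 x 65 x 16 mm lying on the table, origin under its centre. Leave alone.
- marker: Bystander: marker pen 140 x 18 x 14 mm lying on the table along its x, origin under its centre. Leave alone.
Things that resemble listed ones, but are neither listed nor needed, are in the scene too. There is more than one size of the weight; the job needs the smallest. Leave any purple or red look-alike of the wide1 alone.

How it is judged (in metres and radians):
On the way, in this order (a step that is already met when the one before it is completed fails the run):
1. the carrier is flush against both stop rails (x of carrier in the frame of home between -0.004 and 0.004 m and y of carrier in the frame of home between -0.004 and 0.004 m and angle between the x axis of carrier and the x axis of home, either way round below 0.04 rad and angle between carrier's own z axis and vertical below 0.05 rad), for 0.2 s.
2. all dishes present are stacked, centred on the carrier, wide below narrow (horizontal distance between each of wide0, wide1, wide2, narrow0, narrow1, narrow2 and carrier below 0.01 m and angle between each of wide0, wide1, wide2, narrow0, narrow1, narrow2's own z axis and vertical below 0.08 rad and z of each of wide0, wide1, wide2, narrow0, narrow1, narrow2 in the frame of carrier above 0.01 m and linear speed of each of wide0, wide1, wide2, narrow0, narrow1, narrow2 below 0.03 m/s and z of each of narrow0, narrow1, narrow2 in the frame of wide0 above 0.01 m and z of each of narrow0, narrow1, narrow2 in the frame of wide1 above 0.01 m and z of each of narrow0, narrow1, narrow2 in the frame of wide2 above 0.01 m), for 0.2 s.
3. the weight rests on top of the stack, centred (all of step 2 and horizontal distance between weight and carrier below 0.01 m and angle between weight's own z axis and vertical below 0.08 rad and linear speed of weight below 0.03 m/s and z of weight in the frame of wide0 above 0.01 m and z of weight in the frame of wide1 above 0.01 m and z of weight in the frame of wide2 above 0.01 m and z of weight in the frame of narrow0 above 0.01 m and z of weight in the frame of narrow1 above 0.01 m and z of weight in the frame of narrow2 above 0.01 m), for 0.3 s.
4. the timer knob has clicked over (value of joint knob above 1 rad), for 0.2 s.
At the end, for the whole second after the job is handed in: Carrier within 4 mm (0.04 rad) of flush on both rails; every dish present flat (0.08 rad) in one stack, centre within 10 mm of the carrier's centre, wide below narrow; weight upright on top, within 10 mm of that centre; all at rest; knob past 1.0 rad (all of step 1 and all of step 3 and value of joint knob above 1 rad); the robot touches nothing.
It fails at once if the white tally counter is shoved more than 30 mm away (distance of counter from where it was at the start of the episode above 0.03 m).
It fails at once if the marker pen is shoved more than 30 mm away (distance of marker from where it was at the start of the episode above 0.03 m).
Of wide0, wide1, wide2, narrow0, narrow1, narrow2 only 3 to 5 are there at a start; the rules pass over those that are not, and their reading is None.
At some moment in a run one of narrow0, narrow1, narrow2, weight may be knocked a few centimetres aside while the robot is not near it.
Once in a run the grip may slacken for a moment while it holds something.
It also fails if it takes over 210 s, if anything falls off the work surface, if the arm or the gripper's body presses on something with over 40 N, if the wrist force passes 120 N, or if a joint passes its speed limit or range.

## Robot

A 7-joint arm with a two-finger parallel gripper is mounted at the origin on the work surface. World frame = base frame: x ahead of the robot, y to its left, z up, the work surface at z = 0. Lengths are in mm, angles in rad, forces in N, time in s.
With the tool pointing down it reaches from about 400 to 875 mm from the base axis. Payload 19.3 kg.
Tool frame: the origin (TCP) lies at the very end of the fingers, on their centre line; the grasp point (between the pads) lies 19 mm behind it (grip_point_offset is the z of the grasp point in the tool frame, in mm); z points along the fingers, y is the line along which they close (so a half turn about z gives the same grasp; the last joint's range is limited). The gripper opens to 85 mm and grips with 20 to 120 N. Pads are 22 mm wide; open, the fingers measure 114 mm over their backs; the gripper's body (76 mm by 85 mm) begins 54 mm behind the grasp point. The pads swing forward as they close: fully open they stand 13 mm farther back than shut.
Start: joints at [-1.372, 0.521, -0.036, 1.599, 0.021, 1.021, -0.113], TCP at [166.003, 602.543, 231.291] pointing down, gripper open.
Joint ranges: [-2.91, 2.91], [-0.3, 2.13], [-1.5, 1.42], [0.17, 2.43], [-1.26, 4.41], [0.16, 1.93], [-2.52, 2.52]. Speed limits (rad/s): [1.89, 1.89, 2.39, 2.39, 3.01, 3.01, 3.01].

## Interface

Orientations are given as a 3x3 rotation matrix whose columns are the frame's x, y, z axes.
In Python, from workcell import movep, movel, goto_joints, open_gripper, clamp, wait, inverse_kinematics, read_state, camera, PlanningError, finish_job, grip_point_offset gives the robot as it stands. Calls block until the motion is done:
- movep(position, orientation): joint-space move of the TCP to a pose.
- movel(position, frame=None, max_speed=150, guard=None): straight line of the TCP; frame=None keeps the orientation; max_speed is the mean speed in mm/s. With guard (N) it stops when the force on the tool has changed by that much, and returns True; else False.
- goto_joints(angles): joint-space move.
- open_gripper() and clamp(): open the fingers fully, or close them until they stop; the grip force is fixed at half the most.
- wait(seconds).
- inverse_kinematics(position, orientation): joint angles nearest the present ones, or None.
- read_state(): the state.
- camera(name): name is "scene" or "top" or "wrist"; returns a dict with "image" (480x640x3 uint8, blue, green, red), "range_z" (480x640 float32, mm along the optical axis (not along the pixel's ray), 0 where there is no reading), "fx", "fy", "cx", "cy" (pixels), "dist_coeffs" ([k1, k2, p1, p2, k3] as OpenCV has them; the pictures are not rectified), "cam_to_world" (4x4, takes a point from camera to world coordinates). Camera axes: x right, y up, looking along -z (the intrinsics and any distortion apply to the point x, -y, -z); pixel columns grow to the right and rows downward; lengths in mm; the calibration is good to about 2 mm. A picture is of the moment at which its call begins.
A pose or a line that the arm cannot do raises PlanningError and nothing moves.
- finish_job(): hands the job in; it is judged then, once.
The state is a dict: "time": time; "qpos": joint angles; "qvel": joint speeds; "joint_efforts": joint torques, N m; "eef_pos": TCP position; "tool_rot": TCP orientation; "ft_force": force on the tool from outside, world axes, zero at the start; "torque": the same for the moment, N m; "finger_gap": finger opening in mm; "gripper_force": force on a finger pad.
Only numpy, scipy, OpenCV 4.12 (cv2) and the standard library are available. Lean on these libraries where they do the work, as an engineer would, in place of code of your own. Each camera call takes 0.05 s, during which the arm holds its last target. There are 200 camera calls.

## Working session

There is one attempt and no reset: what is moved stays moved. The work goes in short steps, each a Python script; the robot and the scene stay as the last script left them, time stands still between calls to the robot, and variables do not carry over. Pictures are saved under pics/ and viewed, at most 14 in all, crops included, and the job is handed in when it is done.

```bash
ls; mkdir -p pics; python3 - <<'E'
from workcell import *
import cv2,numpy as np,pickle
for n in("scene","top"):
    c=camera(n); pickle.dump(c,open(f'{n}.pkl','wb')); cv2.imwrite(f'pics/{n}0.png',c["image"])
    print(n,c["fx"],c["cx"],c["cy"],c["dist_coeffs"],np.round(c["cam_to_world"],3).tolist())
s=read_state();print(s["time"],s["eef_pos"],s["tool_rot"],s["finger_gap"],grip_point_offset)
E
```

```text
pics
scene 597.5654254433513 313.7198655062213 242.88827290522158 [-0.08225446  0.          0.          0.          0.        ] [[0.748, -0.546, 0.377, 1001.246], [0.664, 0.613, -0.428, -644.382], [0.003, 0.571, 0.821, 1134.182], [0.0, 0.0, 0.0, 1.0]]
top 437.38074741452573 314.0594725845095 233.0860460047138 [-0.10180947  0.          0.          0.          0.        ] [[0.02, 0.992, -0.128, 375.423], [-0.999, 0.024, 0.03, -73.06], [0.033, 0.127, 0.991, 1093.638], [0.0, 0.0, 0.0, 1.0]]
0.1 [165.95224516 602.27739618 230.80252949] [[-9.64078918e-01  2.65615892e-01 -1.96159914e-04]
 [ 2.65615958e-01  9.64078464e-01 -9.36867247e-04]
 [-5.97332805e-05 -9.55317165e-04 -9.99999542e-01]] 85.50003391342118 -18.700000000000003
```

View pics/top0.png

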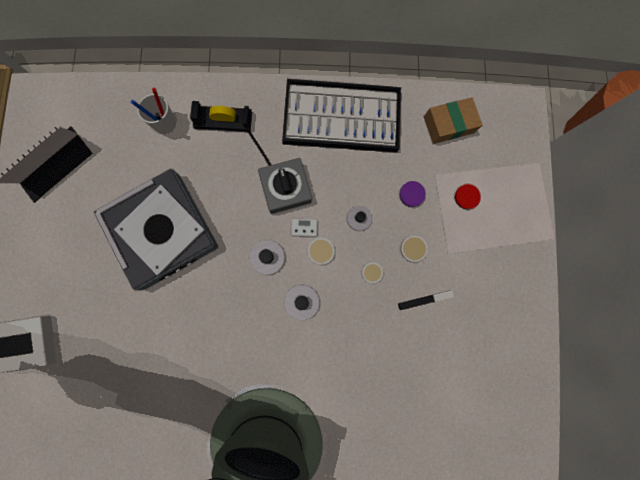

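View pics/scene0.png

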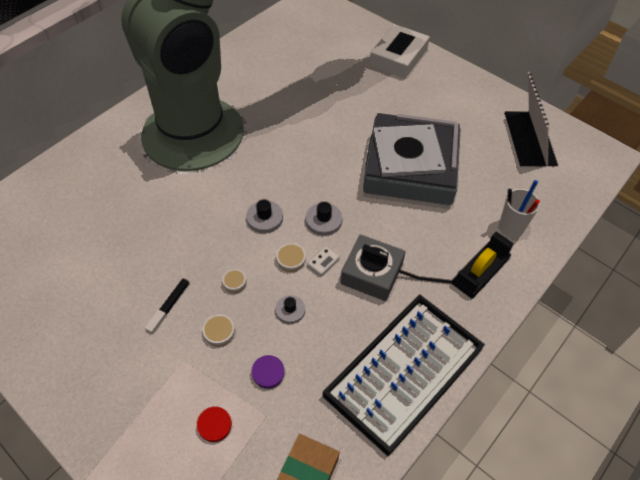

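The top view shows two wide dishes at (321,251) and (414,249), and one narrow dish at (373,272). The smallest weight is at (360,217), the carrier and shaker at (158,230), the knob at (284,182) and the counter at (304,228). The scene view shows the same objects, with the weight at (290,308) and the dishes at (291,257), (218,329) and (234,281).

```bash
cat > h.py <<'E'
from workcell import *
import cv2,numpy as np,pickle
def K(c): return np.array([[c["fx"],0,c["cx"]],[0,c["fy"],c["cy"]],[0,0,1.]])
def rays(c,uv):
    p=cv2.undistortPoints(np.asarray(uv,float).reshape(-1,1,2),K(c),np.array(c["dist_coeffs"]))[:,0]
    return np.c_[p[:,0],-p[:,1],-np.ones(len(p))]
def plane(c,uv,z):
    T=np.array(c["cam_to_world"]); d=rays(c,uv)@T[:3,:3].T; o=T[:3,3]
    return (o+d*((z-o[2])/d[:,2])[:,None])[:,:2]
def xyz(c):
    v,u=np.mgrid[:480,:640]; T=np.array(c["cam_to_world"])
    return ((rays(c,np.c_[u.ravel(),v.ravel()])*c["range_z"].reshape(-1,1))@T[:3,:3].T+T[:3,3]).reshape(480,640,3)
def blobs(m,amin=60):
    cs,_=cv2.findContours(m.astype(np.uint8),cv2.RETR_EXTERNAL,cv2.CHAIN_APPROX_NONE)
    return [k for k in cs if cv2.contourArea(k)>amin]
def circ(c,k,z):
    P=plane(c,k[:,0]+0.0,z).astype(np.float32); (x,y),(a,b),_=cv2.fitEllipse(P); return np.array([x,y,(a+b)/2])
def cream(c):
    h=cv2.cvtColor(c["image"],cv2.COLOR_BGR2HSV)
    return (h[...,0]>12)&(h[...,0]<28)&(h[...,1]>75)&(h[...,2]>110)
E
python3 - <<'E'
from h import *
for n in("scene","top"):
    c=pickle.load(open(n+'.pkl','rb')); X=xyz(c); im=c["image"]; hsv=cv2.cvtColor(im,cv2.COLOR_BGR2HSV)
    print(n,"valid",(c["range_z"]>0).mean())
    for k in blobs(cream(c)): print(" cream",np.round(k[:,0].mean(0)),np.round(circ(c,k,18),1))
    # shaker
    roi=np.zeros((480,640),bool)
    if n=="top": roi[165:295,85:222]=1
    else: roi[110:205,355:465]=1
    m=roi&(X[...,2]>70)&(X[...,2]<110)
    P=X[m][:,:2].astype(np.float32); print(" shaker",cv2.minAreaRect(P),m.sum())
    m2=roi&(X[...,2]>90-3)&(X[...,2]<110)&(hsv[...,2]>150)
    print(" hist z",np.histogram(X[m][:,2],bins=range(70,111,4)))
    k=max(blobs(m2),key=cv2.contourArea); print(" plate",k[:,0].mean(0),cv2.minAreaRect(plane(c,k[:,0],94).astype(np.float32)))
    for nm,b in(("disc",(158,229) if n=="top" else (408,148)),("knob",(284,182) if n=="top" else (374,260)),("weight",(360,217) if n=="top" else (290,303))):
        dark=(im.max(2)<60); _,L=cv2.connectedComponents(dark.astype(np.uint8)); l=L[b[1],b[0]]
        if l==0: print(nm,"no",im[b[1],b[0]]);continue
        k=max(blobs(L==l,5),key=cv2.contourArea); z={"disc":94,"knob":93,"weight":40}[nm]
        print(nm,circ(c,k,z).round(1),cv2.minAreaRect(plane(c,k[:,0],z).astype(np.float32)))
    cv2.imwrite(f'pics/{n}z.png',cv2.resize(im[160:330,220:480] if n=="top" else im[180:350,200:460],None,fx=3,fy=3,interpolation=2))
E
```

```text
scene valid 0.9959016927083333
 cream [286. 477.] [ 789.2 -482.7   24.6]
 cream [314. 453.] [ 801.5 -414.8   76. ]
 cream [218. 328.] [ 483.  -355.2   55.4]
 cream [234. 278.] [ 420.7 -249.5   40.9]
 cream [484. 258.] [802.7 162.2  48.4]
 cream [290. 255.] [ 471.7 -121.1   54.9]
 cream [610.  36.] [ 660.  1149.6   51.4]
 shaker ((515.0171508789062, 275.340087890625), (216.4504852294922, 225.8459930419922), 31.003217697143555) 5870
 hist z (array([ 206,  484, 1276,  478,  413, 1597, 1330,   86,    0,    0]), array([ 70,  74,  78,  82,  86,  90,  94,  98, 102, 106, 110]))
 plate [408.24200913 147.21917808] ((507.002197265625, 257.8094482421875), (146.6768798828125, 146.34634399414062), 46.3170280456543)
disc [507.2 258.5  66. ] ((506.92559814453125, 258.4802551269531), (65.52391052246094, 66.33331298828125), 74.23532104492188)
knob [640.8 -48.2  59.2] ((641.7792358398438, -46.926910400390625), (55.625404357910156, 63.83977127075195), 29.772933959960938)
weight [ 565.5 -224.3   30.1] ((564.8631591796875, -223.8466339111328), (22.96807861328125, 35.659019470214844), 42.58573913574219)
top valid 0.9957486979166666
 cream [372. 272.] [ 419.8 -251.6   38.4]
 cream [321. 251.] [ 471.  -122.8   52.4]
 cream [414. 248.] [ 481.9 -357.    52.9]
 cream [220. 110.] [831.3 144.   43.7]
 cream [443. 119.] [ 824.4 -438.9   73. ]
 cream [469. 113.] [ 847.6 -513.8   72.1]
 shaker ((509.7621154785156, 277.84539794921875), (217.12741088867188, 216.29969787597656), 31.26279067993164) 8017
 hist z (array([ 172,  372, 2152,  594,  354, 2118, 2187,   68,    0,    0]), array([ 70,  74,  78,  82,  86,  90,  94,  98, 102, 106, 110]))Traceback (most recent call last):
  File "<stdin>", line 14, in <module>
ValueError: max() iterable argument is empty
```

```bash
python3 - <<'E'
from h import *
for n in("scene","top"):
    c=pickle.load(open(n+'.pkl','rb')); X=xyz(c); im=c["image"]; hsv=cv2.cvtColor(im,cv2.COLOR_BGR2HSV)
    roi=np.zeros((480,640),bool)
    if n=="top": roi[165:295,85:222]=1; print(im[230,125],im[250,118])
    else: roi[110:205,355:465]=1
    m2=roi&(hsv[...,2]>(130 if n=="top" else 150))
    k=max(blobs(m2),key=cv2.contourArea); print(" plate",k[:,0].mean(0),cv2.minAreaRect(plane(c,k[:,0],94).astype(np.float32)))
    for nm,b in(("disc",(158,229) if n=="top" else (408,148)),("knob",(290,175) if n=="top" else (374,260)),("weight",(360,217) if n=="top" else (290,303))):
        dark=(im.max(2)<60); _,L=cv2.connectedComponents(dark.astype(np.uint8)); l=L[b[1],b[0]]
        if l==0: print(nm,"no",im[b[1],b[0]]);continue
        k=max(blobs(L==l,5),key=cv2.contourArea); z={"disc":94,"knob":93,"weight":40}[nm]
        print(nm,circ(c,k,z).round(1),cv2.minAreaRect(plane(c,k[:,0],z).astype(np.float32)))
    for nm,uv,z in (("timer",(285,186),93),("w",(360,217),40),("ctr",(305,228),16)) if n=="top" else (("timer",(374,260),93),):
        q=X[uv[1]-25:uv[1]+25,uv[0]-25:uv[0]+25].reshape(-1,3)
        if nm=="w": q=q[q[:,2]>32]
        elif nm=="timer":
            b=q[(q[:,2]>50)]; print("box",cv2.minAreaRect(b[:,:2].astype(np.float32))); q=q[q[:,2]>85]
        else: q=q[(q[:,2]>12)]
        print(nm,len(q),cv2.minAreaRect(q[:,:2].astype(np.float32)),q.mean(0).round(1))
    cv2.imwrite(f'pics/{n}z.png',cv2.resize(im[160:330,220:480] if n=="top" else im[180:350,200:460],None,fx=3,fy=3,interpolation=2))
E
```

```text
plate [408.24200913 147.21917808] ((507.002197265625, 257.8094482421875), (146.6768798828125, 146.34634399414062), 46.3170280456543)
disc [507.2 258.5  66. ] ((506.92559814453125, 258.4802551269531), (65.52391052246094, 66.33331298828125), 74.23532104492188)
knob [640.8 -48.2  59.2] ((641.7792358398438, -46.926910400390625), (55.625404357910156, 63.83977127075195), 29.772933959960938)
weight [ 565.5 -224.3   30.1] ((564.8631591796875, -223.8466339111328), (22.96807861328125, 35.659019470214844), 42.58573913574219)
box ((819.8662109375, -295.0129089355469), (107.2834243774414, 779.9490356445312), 35.26866912841797)
timer 224 ((801.7362060546875, -338.6739196777344), (55.781471252441406, 727.9666137695312), 28.747236251831055) [649.5 -58.8 138.9]
[144 144 147] [88 85 92]
 plate [147.00921187 229.54042989] ((507.87646484375, 275.86767578125), (305.244384765625, 333.4997863769531), 1.742517113685608)
disc [505.9 257.6  67.2] ((506.5809326171875, 257.7705078125), (68.11284637451172, 65.79194641113281), 3.5372958183288574)
knob [622.  -31.9  54.8] ((622.1220092773438, -31.828781127929688), (55.753761291503906, 55.42499923706055), 57.27491760253906)
weight [ 554.8 -217.5   24.9] ((553.9863891601562, -217.0880584716797), (25.0092716217041, 24.708955764770508), 0.39852580428123474)
box ((534.061767578125, -60.872108459472656), (310.12042236328125, 110.0008316040039), 17.34188461303711)
timer 177 ((517.0579833984375, -54.1104850769043), (285.14501953125, 19.246530532836914), 11.48171329498291) [612.2 -34.1 154.8]
w 92 ((467.33563232421875, -153.97845458984375), (22.560752868652344, 243.873046875), 53.9250373840332) [ 528.2 -196.4  200.2]
ctr 895 ((493.2306213378906, -76.26995086669922), (207.07546997070312, 120.65348815917969), 26.971574783325195) [519.2 -86.2  34.7]
```

View pics/topz.png

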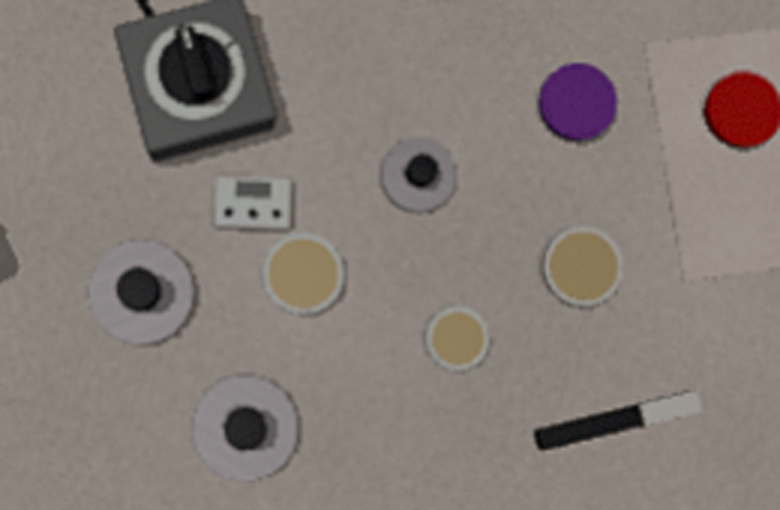

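The crop shows the knob bar running (187,27)–(207,97), the counter at (253,203), the small weight at (419,175) and the dishes at (304,273), (583,266) and (458,338). All of them are clear of each other for grasping. Next I push the carrier.

```bash
cat >> h.py <<'E'
def down(deg):
    a=np.radians(deg); s,c=np.sin(a),np.cos(a); return np.array([[-s,c,0],[c,s,0],[0,0,-1.]])
YAW=31.1; a_=np.radians(YAW); EX=np.array([np.cos(a_),np.sin(a_)]); EY=np.array([-EX[1],EX[0]]); SH=np.array([511.,277.]); HOME=SH+15*EX+15*EY
def at(p,z): return [p[0],p[1],z]
def insh(p): d=np.asarray(p)[:2]-HOME; return np.round([d@EX,d@EY],1)
def look(n,f):
    c=camera(n); pickle.dump(c,open(n+'.pkl','wb')); cv2.imwrite('pics/'+f+'.png',c["image"]); return c
E
python3 - <<'E'
from h import *
R=down(YAW+90); C=np.array([506.7,258.])
clamp()
p=C-108*EX; movep(at(p,180),R); movel(at(p,84),max_speed=120)
print(movel(at(p+90*EX,84),max_speed=45,guard=20),insh(read_state()["eef_pos"]),read_state()["time"])
p=read_state()["eef_pos"][:2]-15*EX; movel(at(p,84)); movel(at(p,125))
q=HOME-8*EY*0-120*EY; movel(at(q,125)); movel(at(q,84),max_speed=120)
print(movel(at(q+90*EY,84),max_speed=45,guard=20),insh(read_state()["eef_pos"]))
p=read_state()["eef_pos"][:2]-12*EY; movel(at(p,84)); movel(at(p,125))
p=HOME-100*EX; movel(at(p,125)); movel(at(p,84),max_speed=120)
print(movel(at(p+30*EX,84),max_speed=30,guard=20),insh(read_state()["eef_pos"]))
p=p-5*EX; movel(at(p,84)); movel(at(p,180))
movep(at([480,0],300),down(90))
print(read_state()["time"])
look("top","top1");look("scene","scene1")
cv2.imwrite('pics/t1c.png',cv2.resize(cv2.imread('pics/top1.png')[160:310,60:260],None,fx=4,fy=4))
E
```

```text
True [-99.2 -29. ] 4.5833
True [ -1.7 -93.3]
True [-91.6   0.1]
12.7
```

View pics/t1c.png

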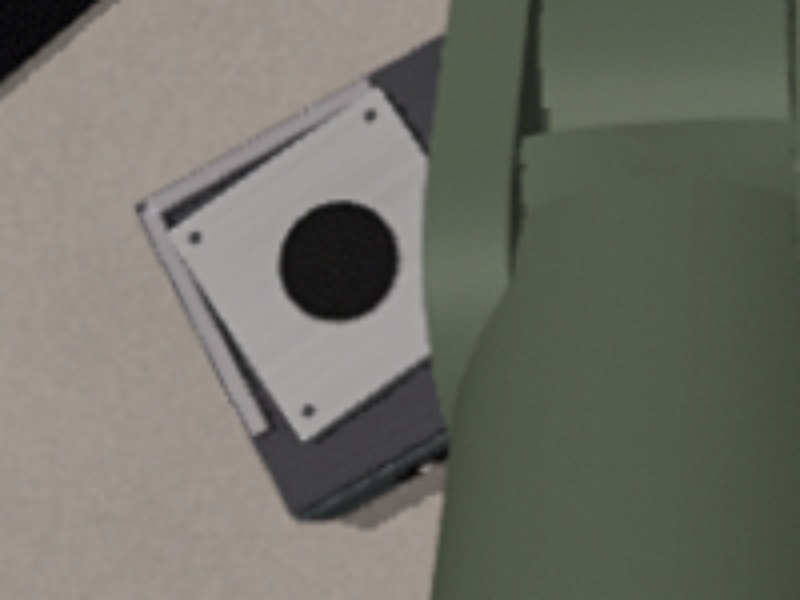

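The carrier is nearly home but still skewed a few degrees counter-clockwise. It touches the far rail at crop (375,85) and the left rail at (175,230). I'll push off-centre on both faces to square it up.

```bash
python3 - <<'E'
from h import *
R=down(YAW+90)
def push(off,ax,other,g):
    p=HOME-105*ax+off*other; movel(at(p,125),frame=R,max_speed=200); movel(at(p,84),max_speed=120)
    print(movel(at(p+40*ax,84),max_speed=40,guard=g),insh(read_state()["eef_pos"]))
    p=read_state()["eef_pos"][:2]-12*ax; movel(at(p,84)); movel(at(p,125))
movep(at(HOME-105*EX+45*EY,150),R)
push(45,EX,EY,28)
push(-45,EY,EX,28)
push(40,EX,EY,28)
push(0,EY,EX,28)
p=read_state()["eef_pos"]; movel(at(p,200)); movep(at([480,-250],300),down(90))
print(read_state()["time"])
look("top","top2");look("scene","scene2")
cv2.imwrite('pics/t2c.png',np.hstack([cv2.resize(cv2.imread('pics/top2.png')[160:300,80:230],(400,373)),cv2.resize(cv2.imread('pics/scene2.png')[100:220,350:470],(373,373))]))
E
```

```text
True [-83.8  46.3]
True [-45.6 -85.8]
True [-83.6  39.8]
True [  0.4 -85.9]
26.8083
```

View pics/t2c.png

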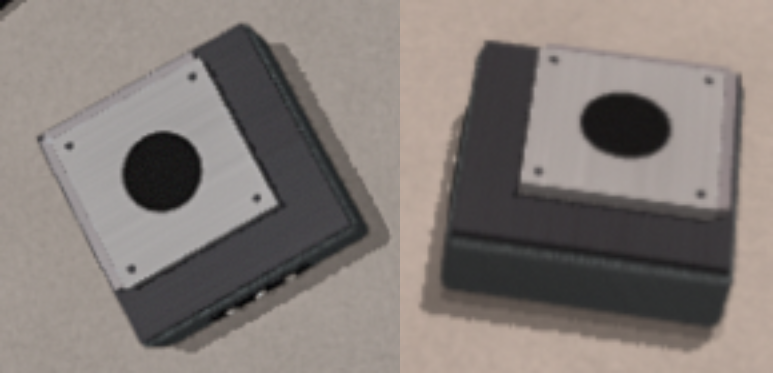

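Both views show the carrier flush against both rails. Next I measure the disc and fetch the first wide dish.

```bash
cat >> h.py <<'E'
def disc(c,g=None):
    # dark disc on carrier
    g=np.r_[HOME,94,1]@np.linalg.inv(np.array(c["cam_to_world"])).T
    uv=cv2.projectPoints(np.array([[g[0],-g[1],-g[2]]]),np.zeros(3),np.zeros(3),K(c),np.array(c["dist_coeffs"]))[0].ravel().round().astype(int)
    _,L=cv2.connectedComponents((c["image"].max(2)<60).astype(np.uint8)); l=L[uv[1],uv[0]]
    return circ(c,max(blobs(L==l,5),key=cv2.contourArea),94)
def dishes(c,box=None):
    return [circ(c,k,19) for k in blobs(cream(c))]
E
python3 - <<'E'
from h import *
for n in("scene","top"):
    c=pickle.load(open(n+'.pkl','rb')); d=disc(c); print(n,d.round(1),insh(d))
    print([k.round(1).tolist() for k in dishes(c) if k[0]<600])
A=[471.3,-122]
movep(at(A,200),down(129)); c=look("wrist","w1"); print(read_state()["qpos"].round(2))
print([k.round(1).tolist() for k in dishes(c)], read_state()["time"])
E
```

```text
scene [517.5 301.2  65.4] [3.  2.4]
[[483.3, -355.4, 55.4], [421.4, -250.0, 41.1], [472.2, -121.6, 54.8]]
top [516.2 300.2  66.7] [1.4 2.2]
[[419.8, -251.4, 37.8], [470.8, -123.0, 52.0]]
[ 0.16  0.35 -0.03  1.99  0.02  0.81  2.37]
[[472.8, -122.3, 56.1], [421.9, -250.8, 42.2], [485.2, -359.5, 54.4]] 27.65
```

View pics/w1.png

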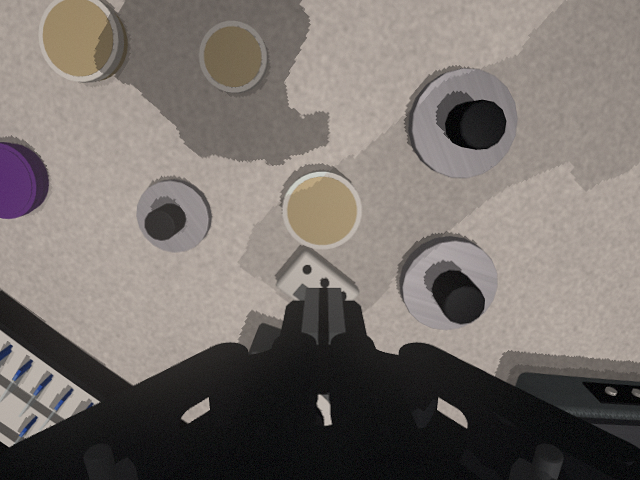

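The wrist view confirms the dish at (322,211), with the counter just below it at (317,275). The three cameras agree within 2 mm. Now I grasp it.

```bash
cat >> h.py <<'E'
T=HOME+2.2*EX+2.3*EY
def place(zg,h,phi,guard=None):
    movep(at(T,max(h+80,200)),down(phi)); movel(at(T,h+zg+12),max_speed=200)
    r=movel(at(T,h+zg+0.5),max_speed=40,guard=guard)
    s=read_state(); print("place",r,s["eef_pos"].round(1),"gap",s["finger_gap"].round(1)); return r
def release(h):
    open_gripper(); movel(at(T,h+110),max_speed=250)
E
python3 - <<'E'
from h import *
A=[472.1,-122.4]
open_gripper()
movel(at(A,30),max_speed=200); print(movel(at(A,3),max_speed=60,guard=8))
clamp(); s=read_state(); print(s["finger_gap"],s["gripper_force"],s["eef_pos"])
movel(at(A,40),max_speed=120); wait(0.2); s=read_state(); print(s["finger_gap"],s["ft_force"],s["time"])
look("wrist","w2")
E
```

```text
False
63.57691786944701 61.59619331359863 [ 472.274271   -122.43074695    3.77499123]
63.07748188183525 [-0.0231206  -0.0328561  -0.73870236] 31.05
```

View pics/w2.png

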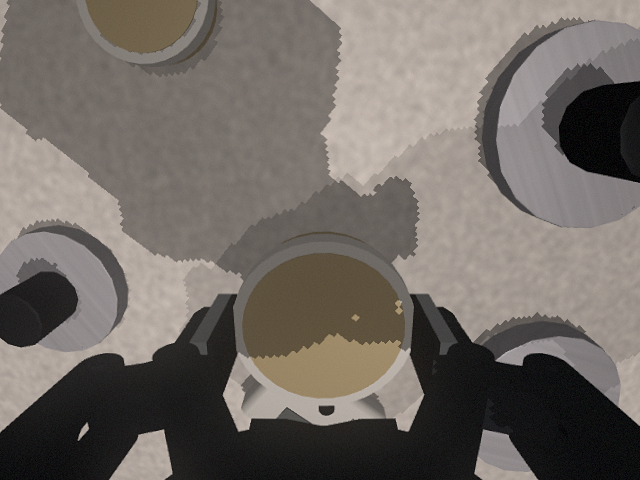

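The dish is held level between the pads, centred near (325,320), and has lifted off. Placing it.

```bash
python3 - <<'E'
from h import *
movel(at([472,-122],200),max_speed=250)
for phi in (121,31,-59,76):
    q=inverse_kinematics(at(T,100),down(phi)); print(phi,None if q is None else np.round(q,2))
place(3,94,121,guard=8)
look("wrist","w3")
release(114); print(read_state()["time"])
c=look("wrist","w4"); print([k.round(1).tolist() for k in [circ(c,k,113) for k in blobs(cream(c))]],T)
movep(at([485,-250],250),down(90)); c=look("scene","s3");print([circ(c,k,113).round(1).tolist() for k in blobs(cream(c))])
c=look("wrist","w5");print([k.round(1).tolist() for k in dishes(c)]); print(read_state()["time"])
i=[cv2.resize(cv2.imread(f'pics/{f}.png'),(400,300)) for f in("w3","w4","s3","w5")]
cv2.imwrite('pics/m1.png',np.vstack([np.hstack(i[:2]),np.hstack(i[2:])]))
E
```

```text
121 [-0.56  0.64 -0.1   1.78  0.09  0.73  1.41]
31 [-0.81  0.66  0.27  1.79 -0.25  0.72  0.13]
-59 [-1.3   1.08  1.22  1.81 -1.14  1.15 -0.7 ]
76 [-0.68  0.65  0.07  1.78 -0.07  0.72  0.76]Traceback (most recent call last):
  File "<stdin>", line 5, in <module>
  File "h.py", line 40, in place
    s=read_state(); print("place",r,s["eef_pos"].round(1),"gap",s["finger_gap"].round(1)); return r
                                                                ^^^^^^^^^^^^^^^^^^^^^
AttributeError: 'float' object has no attribute 'round'
```

```bash
sed -i 's/s\["finger_gap"\].round(1)/round(s["finger_gap"],1)/' h.py; python3 - <<'E'
from h import *
s=read_state(); print(s["eef_pos"],s["finger_gap"],s["ft_force"],s["time"],T)
look("wrist","w3")
release(114); print(read_state()["time"])
c=look("wrist","w4"); print([k.round(1).tolist() for k in [circ(c,k,113) for k in blobs(cream(c))]],T)
movep(at([485,-250],250),down(90)); c=look("scene","s3");print([circ(c,k,113).round(1).tolist() for k in blobs(cream(c))])
c=look("wrist","w5");print([k.round(1).tolist() for k in dishes(c)]); print(read_state()["time"])
i=[cv2.resize(cv2.imread(f'pics/{f}.png'),(400,300)) for f in("w3","w4","s3","w5")]
cv2.imwrite('pics/m1.png',np.vstack([np.hstack(i[:2]),np.hstack(i[2:])]))
E
```

```text
[517.23088061 300.87826031  97.92925599] 63.26400215504042 [-1.87485126 -1.06489633  9.54152615] 34.4167 [516.79176727 300.69779382]
35.4833
[[758.8, 146.8, 16.6], [519.6, 302.3, 54.3]] [516.79176727 300.69779382]
[[807.5, -496.1, 23.4], [818.7, -434.5, 69.7], [527.1, -379.9, 50.7], [470.2, -283.2, 37.6], [819.7, 92.3, 46.8], [517.2, 302.4, 54.9], [689.6, 996.2, 52.6]]
[[505.5, -344.9, 20.8], [421.8, -250.5, 42.2]]
37.625
```

View pics/m1.png

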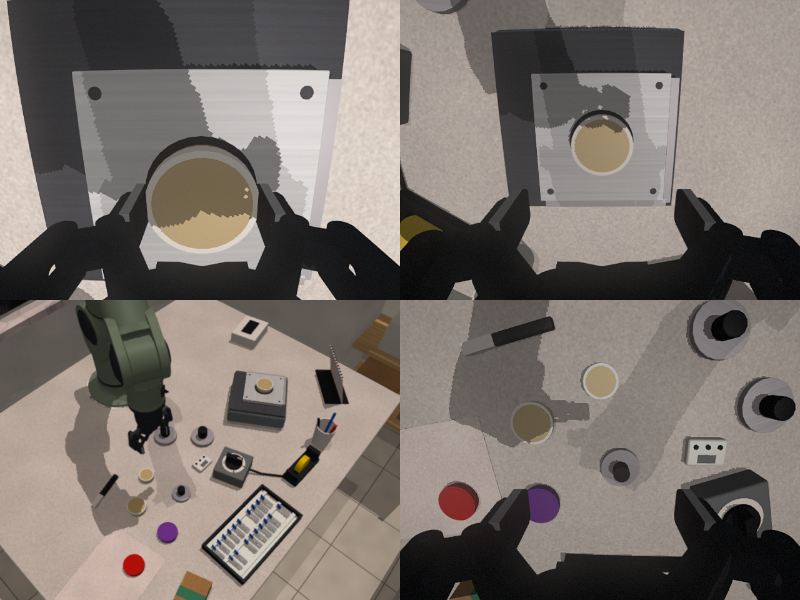

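The first dish sits on the disc (top right and scene panels), within about 2 mm of centre. The remaining dishes and the weight are undisturbed. Next is the second wide dish.

```bash
python3 - <<'E'
from h import *
B=np.array([484,-357.])
movep(at(B,180),down(90)); c=look("wrist","w6"); 
h=cv2.cvtColor(c["image"],cv2.COLOR_BGR2HSV); m=(h[...,0]>12)&(h[...,0]<28)&(h[...,1]>75)&(h[...,2]>60)
k=[circ(c,k,19) for k in blobs(m,300)]; print([x.round(1).tolist() for x in k])
k=min(k,key=lambda x:np.hypot(*(x[:2]-B)))
if np.hypot(*(k[:2]-B))<6: B=k[:2]
movel(at(B,30),max_speed=200); print(movel(at(B,3),max_speed=60,guard=8))
clamp(); print(read_state()["finger_gap"])
movel(at(B,200),max_speed=250); print(read_state()["finger_gap"])
place(3,114,121,guard=8); release(134)
c=look("wrist","w7"); print([circ(c,k,133).round(1).tolist() for k in blobs(cream(c))],T)
N=[421,-251]
movep(at(N,200),down(90)); print(read_state()["time"])
c=look("wrist","w8"); h=cv2.cvtColor(c["image"],cv2.COLOR_BGR2HSV); m=(h[...,0]>12)&(h[...,0]<28)&(h[...,1]>75)&(h[...,2]>60)
print([circ(c,k,19).round(1).tolist() for k in blobs(m,300)])
c=look("scene","s4");print([circ(c,k,133).round(1).tolist() for k in blobs(cream(c))])
i=[cv2.resize(cv2.imread(f'pics/{f}.png'),(400,300)) for f in("w6","w7","s4","w8")]
cv2.imwrite('pics/m2.png',np.vstack([np.hstack(i[:2]),np.hstack(i[2:])]))
E
```

```text
[[484.2, -355.9, 56.4], [421.9, -249.8, 42.5]]
False
63.29859223626459
63.704963613770495
place True [517.3 300.9 118. ] gap 63.2
[[737.9, 150.7, 20.1], [519.2, 302.1, 54.1]] [516.79176727 300.69779382]
47.3417
[[422.0, -250.5, 42.2]]
[[811.3, -499.1, 23.0], [822.3, -438.5, 68.3], [482.7, -288.6, 34.5], [823.3, 78.1, 45.0], [516.7, 302.0, 54.7], [696.6, 964.3, 50.3]]
```

View pics/m2.png

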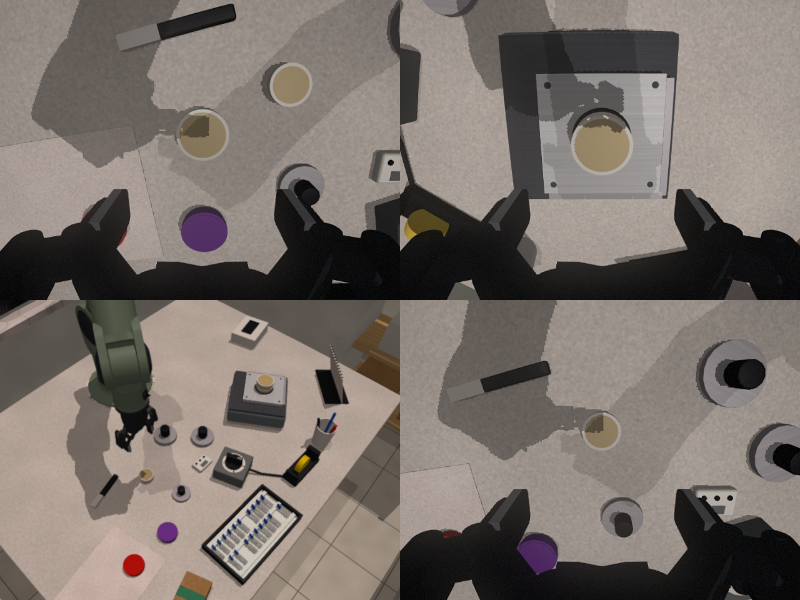

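The second dish is stacked concentrically on the first, and the narrow dish is unmoved at w8 (601,432). Next is the narrow dish, then a look at the weight.

```bash
python3 - <<'E'
from h import *
B=[421.7,-250.4]
movel(at(B,30),max_speed=200); print(movel(at(B,3),max_speed=60,guard=8))
clamp(); print(read_state()["finger_gap"])
movel(at(B,220),max_speed=250); print(read_state()["finger_gap"])
place(3,134,121,guard=8); release(154)
c=look("wrist","w9"); print([circ(c,k,153).round(1).tolist() for k in blobs(cream(c))],T)
movep(at([555,-217],200),down(90)); print(read_state()["time"])
c=look("wrist","w10"); X=xyz(c); s=c["image"]
_,L,st,ce=cv2.connectedComponentsWithStats((s.max(2)<55).astype(np.uint8)); print([(ce[i].round(),st[i,4]) for i in range(1,len(st)) if 200<st[i,4]<20000])
m=(np.hypot(X[...,0]-555,X[...,1]+217)<60)&(X[...,2]<60)
q=X[m]; print("grip",np.median(q[(q[:,2]>34)&(q[:,2]<46)],0).round(1),"disc",cv2.minEnclosingCircle(q[(q[:,2]>7)&(q[:,2]<16)][:,:2].astype(np.float32)))
c=look("scene","s5");print([circ(c,k,153).round(1).tolist() for k in blobs(cream(c))])
i=[cv2.resize(cv2.imread(f'pics/{f}.png'),(400,300)) for f in("w9","w10")]
cv2.imwrite('pics/m3.png',np.vstack([np.hstack(i),cv2.resize(cv2.imread('pics/s5.png')[60:360,140:540],(800,300*2))[:300]]))
E
```

```text
False
49.954828442326765
50.06997321665307
place True [517.2 300.9 137.8] gap 49.8
[[710.8, 191.7, 11.3], [719.6, 160.6, 23.7], [517.3, 301.3, 42.4], [491.9, 310.3, 12.0]] [516.79176727 300.69779382]
56.3917
[(array([614.,  88.]), np.int32(2360)), (array([292., 248.]), np.int32(923))]
grip [ 584.8 -239.9   39.8] disc ((585.712890625, -240.07513427734375), 31.83950424194336)
[[815.3, -501.8, 22.3], [826.1, -442.8, 67.2], [827.0, 62.7, 46.3], [516.5, 302.7, 40.6], [701.4, 931.6, 50.8]]
```

View pics/m3.png

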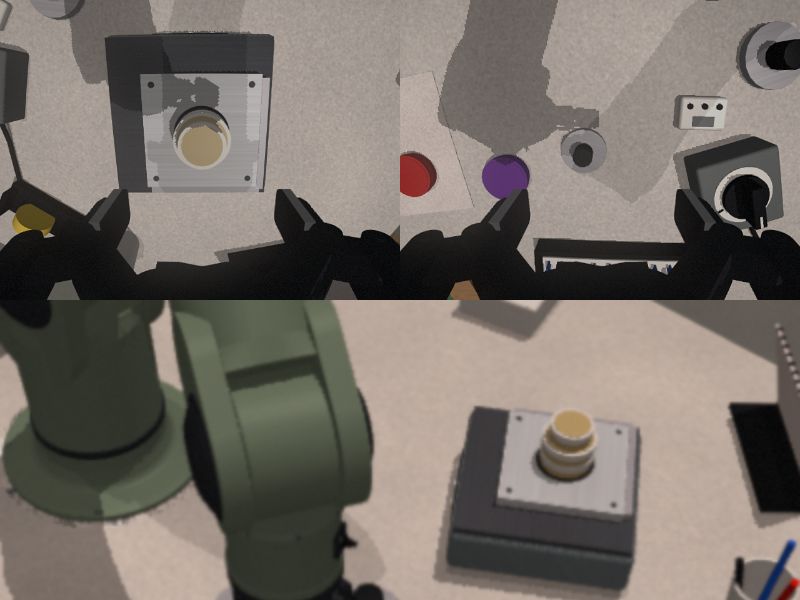

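The stack of three dishes is concentric. The weight was knocked to about (586,-240), and its 31.8 mm radius confirms it is the small one. I'll look once more from directly above it, then grasp.

```bash
python3 - <<'E'
from h import *
B=np.array([585.2,-240.0])
movep(at(B,150),down(90)); c=look("wrist","w11"); X=xyz(c); q=X[(np.hypot(X[...,0]-B[0],X[...,1]-B[1])<60)&(X[...,2]<60)]
g=q[(q[:,2]>37)&(q[:,2]<44)]; e=cv2.minEnclosingCircle(g[:,:2].astype(np.float32)); print(e,g.mean(0))
d=cv2.minEnclosingCircle(q[(q[:,2]>8)&(q[:,2]<16)][:,:2].astype(np.float32)); print(d)
p=np.array(d[0]); B=p if np.hypot(*(p-B))<4 and d[1]<34 else B
movel(at(B,60),max_speed=200); print(movel(at(B,17),max_speed=50,guard=8))
clamp(); print(read_state()["finger_gap"])
movel(at(B,230),max_speed=200); wait(.2); s=read_state(); print(s["finger_gap"],s["ft_force"])
c=look("wrist","w12")
place(17,154,121,guard=10); s=read_state(); print(s["ft_force"],s["time"]); look("scene","s6"); look("wrist","w13")
i=[cv2.resize(cv2.imread(f'pics/{f}.png'),(400,300)) for f in("w12","w13")]
cv2.imwrite('pics/m4.png',np.vstack([np.hstack(i),cv2.resize(cv2.imread('pics/s6.png')[60:210,300:500],(400,300)).repeat(2,1)]))
E
```

```text
((585.6647338867188, -240.1909942626953), 13.003457069396973) [ 585.27406134 -240.21784676   39.74083003]
((585.9929809570312, -240.25135803222656), 31.980525970458984)
False
24.18469858272887
24.197836390028243 [-0.46492386 -0.21221491 -2.68460765]
place True [517.  300.8 171.3] gap 24.0
[-0.56548258 -0.1584209   7.09228175] 63.3167
```

View pics/m4.png

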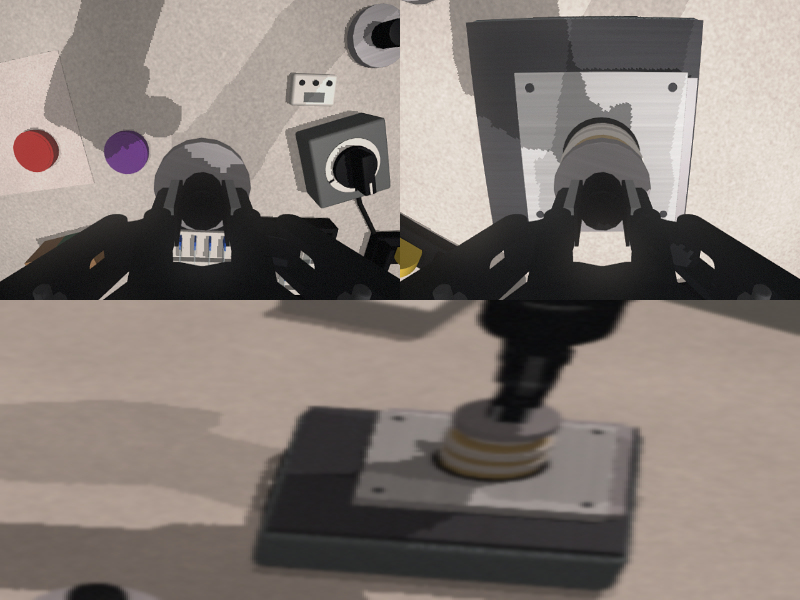

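The weight is seated on the narrow dish, level and centred on the stack. I release it and look at the knob.

```bash
python3 - <<'E'
from h import *
open_gripper(); movel(at(T,270),max_speed=200)
movep(at([615,-36],210),down(90)); c=look("wrist","w14"); X=xyz(c)
q=X[(np.hypot(X[...,0]-620,X[...,1]+34)<75)]
b=q[(q[:,2]>90)&(q[:,2]<96)]; print("bar",len(b),cv2.minAreaRect(b[:,:2].astype(np.float32)),np.median(b,0))
t=q[(q[:,2]>50)&(q[:,2]<59)]; print("box",cv2.minAreaRect(t[:,:2].astype(np.float32)))
s=look("top","top3"); X=xyz(s); q=X[(np.hypot(X[...,0]-620,X[...,1]+34)<75)]
print(read_state()["time"],read_state()["qpos"].round(2))
for ph in (180,0,190,10,115):
    Q=inverse_kinematics([621,-34,120],down(ph)); print(ph,None if Q is None else np.round(Q,2))
i=[cv2.resize(cv2.imread(f'pics/{f}.png'),(400,300)) for f in("w14",)]+[cv2.resize(cv2.imread('pics/top3.png')[165:305,80:230],(400,300))]
cv2.imwrite('pics/m5.png',np.hstack(i))
E
```

```text
bar 1736 ((631.6718139648438, -29.227828979492188), (55.97236251831055, 16.026308059692383), 17.2746524810791) [630.02240338 -29.54443128  92.81156708]
box ((631.6031494140625, -29.4332275390625), (109.94978332519531, 109.68565368652344), 17.36490249633789)
66.125 [-0.38  0.59  0.52  1.67 -0.34  0.98  1.83]
180 [ 0.61  0.89 -1.07  1.66  0.86  1.13  2.44]
0 [-0.55  0.83  0.84  1.73 -0.75  0.93  0.6 ]
190 [ 0.69  1.01 -1.28  1.66  1.02  1.28  2.51]
10 [-0.53  0.81  0.79  1.73 -0.71  0.91  0.74]
115 [-0.28  0.68  0.36  1.71 -0.31  0.8   2.23]
```

View pics/m5.png

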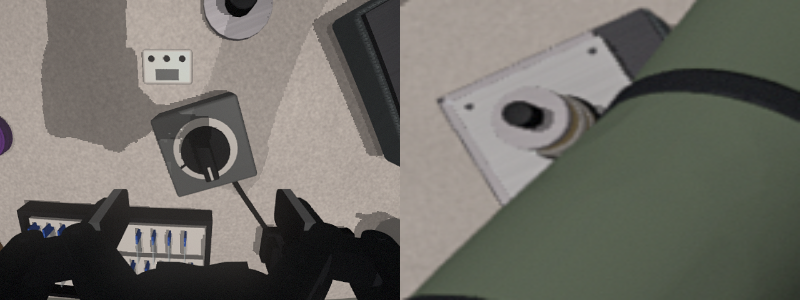

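The wrist view shows the bar knob at (205,160), with its bar along 17.3° in the world frame and its centre at (631.7,-29.2). The weight sits on the stack. I grip the bar across and turn it clockwise.

```bash
python3 - <<'E'
from h import *
B=[631.7,-29.2]; p0=107.3
movep(at(B,160),down(p0)); print(movel(at(B,69),max_speed=80,guard=10)); clamp(); print(read_state()["finger_gap"])
for d in range(8,73,8):
    movel(at(B,69),frame=down(p0-d)); s=read_state()
    if d%24==0 or d>60: print(d,s["finger_gap"],s["torque"].round(2),s["ft_force"].round(1),s["time"])
open_gripper(); movel(at(B,200),max_speed=150)
c=look("wrist","w15"); X=xyz(c); q=X[(np.hypot(X[...,0]-B[0],X[...,1]-B[1])<75)]
b=q[(q[:,2]>90)&(q[:,2]<96)]; print("bar",len(b),cv2.minAreaRect(b[:,:2].astype(np.float32)))
movep(at([480,-200],300),down(90)); c=look("top","top4"); look("scene","s7"); print(read_state()["time"])
X=xyz(c); q=X[(np.hypot(X[...,0]-T[0],X[...,1]-T[1])<60)]; z=q[:,2]
for lo,hi in((188,200),(160,172)):
    g=q[(z>lo)&(z<hi)]; print(lo,len(g),cv2.minEnclosingCircle(g[:,:2].astype(np.float32)))
i=[cv2.resize(cv2.imread('pics/s7.png')[90:290,320:480],(400,500)),cv2.resize(cv2.imread('pics/top4.png')[155:305,80:200],(400,500))]
cv2.imwrite('pics/m6.png',np.hstack(i))
E
```

```text
False
14.958458043932309
24 15.270112610175849 [-0.84  0.16  0.02] [ 0.2 -5.   7.1] 69.2917
48 15.008148182035331 [-0.92  0.03 -0.14] [-0.7 -4.4  6.6] 70.1667
64 14.584144582513652 [-0.91  0.08 -0.14] [-0.8 -4.5  5.6] 70.75
72 14.787740432413447 [-1.1   0.09  1.31] [-0.2 -4.9  6.3] 71.0417
bar 1994 ((632.1173095703125, -29.293249130249023), (16.001907348632812, 56.014400482177734), 38.32658386230469)
73.925
188 118 ((514.9111328125, 299.9667663574219), 13.585062980651855)
160 520 ((514.855712890625, 299.8197937011719), 32.76554870605469)
```

View pics/m6.png

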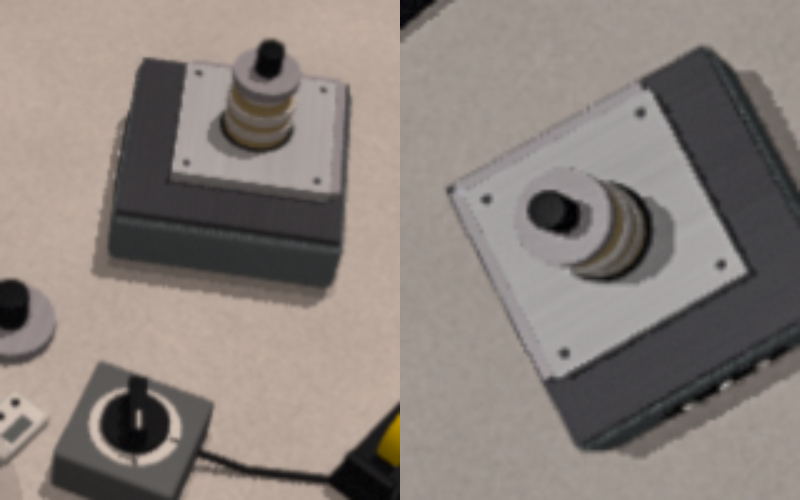

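The views show the weight centred on the upright stack and the carrier flush with both rails. The knob has turned 69° (1.20 rad) clockwise. I'm handing in.

```bash
python3 -c "
from workcell import *
print(finish_job())"
```

```text
the job is handed in; nothing more can be done
None
```

The job is handed in: the carrier is flush against both rails, the two wide dishes, one narrow dish and the weight are stacked within about 3 mm of its centre, and the knob is on at about 1.2 rad, finished at about 74 s of the 210 s.

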